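# Fit the mixer's drive sleeve and press its start key

### The job

Slide the metal sleeve over the bench mixer's upright spindle until it sits fully down, and let go of it. Then press the mixer's round start key firmly but not brutally, keep it pressed for about a second, and let go. Do not press the oblong stop key, and leave the tape roll and the beaker where they stand.

Things in the scene. Friction and masses are not known exactly. Their poses are not given: they have to be found in the camera images.
- mixer: bench mixer drive, fixed to the bench: a white box 120 mm deep (x) by 200 mm wide (y), its flat deck 55 mm above the bench. Origin under its centre, x away from its front. A steel spindle stands on the +y half of its deck; a dark foil with two light keys, one nearer and one farther, covers the -y half. Yaw within 20 degrees.
- spindle_seat (a point): on the axis of the mixer's spindle, at the top of the 44 mm wide flat shoulder (4 mm above the deck, 59 mm above the bench) on which the sleeve sits. The steel spindle is 18 mm in diameter and its tip is 45 mm above this point; the last 7 mm taper to 9 mm in diameter.
- sleeve_center (a point): centre (half-way up, on the axis) of the loose plain aluminium sleeve, a tube open at both ends: outer diameter 37 mm, bore 24 mm, 42 mm high, about 80 g. It stands upright on the bench to the left of the mixer; it fits either way up.
- start_key: round light start key, 34 mm in diameter, in either of two key places 60 mm apart. Origin at the centre of its flat upper face, 4.5 mm above the deck (59.5 mm above the bench). Stiff membrane key: yields at 2 N, moves only 2 mm, at its stop at 9 N, springs back. Responds to more than 5 N held for half a second without a break; more than 40 N damages it.
- stop_key: stop key of the mixer, in the other key place: oblong, 18 x 46 mm, otherwise like the start key (origin at the centre of its upper face). It must not be pressed (2 N or more).
- tape_roll: loose roll of tape lying flat on the bench, 72 mm in diameter, 19 mm high, beside the sleeve (either of the two may be the one nearer the mixer). Origin at the centre of its underside. Stays where it is.
- beaker: loose clear beaker, 52 mm in diameter, 62 mm high, farther to the left of them. Origin at the centre of its underside. Stays where it is.
Things that resemble listed ones, but are neither listed nor needed, are in the scene too. What is meant by the part that bears sleeve_center is not green or orange, and is the smaller of those in its own colour.

How it is judged:
By the outcome, as a careful person would: the job done as asked, in the order asked, and still so for the second after the job is handed in, with the robot touching nothing.
It also fails if it takes over 58 s, if anything falls off the work surface, if the arm or the gripper's body presses on something with over 40 N, if the wrist force passes 120 N, or if a joint passes its speed limit or range.

### The arm

A 6-joint arm with a two-finger parallel gripper is mounted at the origin on a cart in front of the work surface, level with it; the furniture and walls round the work are solid. World frame = base frame: x ahead of the robot, y to its left, z up, the work surface at z = 0. Lengths are in mm, angles in rad, forces in N, time in s.
With the tool pointing down it reaches from about 350 to 875 mm from the base axis. Payload 15.5 kg.
Tool frame: the origin (TCP) lies on the front face of the gripper's body, between the roots of the fingers; the fingertips stand 73 mm ahead of it and the grasp point (between the pads) lies 54 mm ahead of it (ctrl.tcp_to_tips is the distance from the TCP to the fingertips, in mm); z points along the fingers, y is the line along which they close (so a half turn about z gives the same grasp; the last joint's range is limited). The gripper opens to 85 mm and grips with 20 to 120 N. Pads are 22 mm wide; open, the fingers measure 114 mm over their backs; the gripper's body (76 mm by 85 mm) begins 54 mm behind the grasp point. The pads swing forward as they close: fully open they stand 13 mm farther back than shut.
Start: joints at [1.099, 0.494, 1.345, -0, 1.302, -0.096], TCP at [229.381, 581.388, 303.877] pointing down, gripper open.
Joint ranges: [-2.91, 2.91], [-0.82, 2.16], [0.22, 2.67], [-1.22, 4.37], [0.12, 2.79], [-3.08, 3.08]. Speed limits (rad/s): [1.89, 1.89, 2.57, 3.01, 3.01, 3.01].

### API

Orientations are given as [roll, pitch, yaw] about the fixed x, y, z axes, in that order (R = Rz(yaw) Ry(pitch) Rx(roll)).
In Python, from workcell import ctrl gives the robot as it stands.
- The arm moves only by the tool play_rows, never from a script. Its argument "plan" is a list of rows, each an object of numbers: "grip": the opening, from 0 (shut) to 1 (fully open); "tx", "ty", "tz": the shift along the tool's x, y, z in m; "rx", "ry", "rz": the turn, a rotation vector about the tool's x, y, z in rad. A call has 1 to 12 rows; each row shifts and turns the commanded pose from where the row before left it, along the tool's axes as they then stand; what a row does not reach is not made up. A row lasts 1/12 s, in which the tool goes at most 41.7 mm and 7.16 degrees, less where a joint would pass 70% of its speed; a pose out of reach is approached as far as the arm can. A call is refused whole if a number of a shift passes 0.0417 or a number of a turn 0.125, either way. A call with a gripper value outside its range is refused whole. The fingers move at their own pace and stop on an object; the grip force is fixed at half the most. Time passes only in rows, so rows that do not move let the fingers close. It gives the time, the measured TCP pose, the force, the opening and the grip force at its end, in the units of the state.
- ctrl.sense(): the state, without advancing time (a new reading comes with each control period).
- ctrl.read_camera(name): name is "side" or "top"; returns the picture (400x640x3 uint8, blue, green, red); there is no depth.
- ctrl.camera_info(name): a dict with "fx", "fy", "cx", "cy" (pixels), "rvec" (rotation vector, rad) and "tvec" (3), from world to camera coordinates, as OpenCV has them. Camera axes: x right, y down, z forward; pixel columns grow to the right and rows downward; lengths in mm; the calibration is good to about 2 mm. A picture is of the moment at which its call begins. camera_info takes no time and is no camera call.
- ctrl.close_job(): hands the job in; it is judged then, once.
The state is a dict: "t": time; "qpos": joint angles; "joint_velocities": joint speeds; "tau": joint torques, N m; "ee_pos": TCP position; "eef_rot": TCP orientation; "force": force on the tool from outside, world axes, zero at the start; "ft_torque": the same for the moment, N m; "grip_width": finger opening in mm; "finger_force": force on a finger pad.
Only numpy, scipy, OpenCV 4.12 (cv2) and the standard library are available. Lean on these libraries where they do the work, as an engineer would, in place of code of your own. Each camera call takes 0.05 s, during which the arm holds its last target. There are 200 camera calls.

## Working session

There is one attempt and no reset: what is moved stays moved. The work goes in short steps, Python scripts to look and compute and a tool call to move; the robot and the scene stay as the last step left them, time stands still between calls to the robot, and variables do not carry over. Pictures are saved under pics/ and viewed, at most 10 in all, crops included, and the job is handed in when it is done.

Besides the shell and the picture viewer there is one more tool, called after ">>>" by a JSON object that holds its "api" and its "payload", one argument or row to a line. play_rows: Moves the arm, as the interface text tells. Its arguments: {"type":"object","properties":{"plan":{"type":"array"}},"required":["plan"]}

```bash
mkdir -p pics; cat > h.py <<'E'
import numpy as np,cv2
from workcell import ctrl
def cam(n):
    i=ctrl.camera_info(n);K=np.array([[i['fx'],0,i['cx']],[0,i['fy'],i['cy']],[0,0,1.]])
    return K,np.array(i['rvec'],float).ravel(),np.array(i['tvec'],float).ravel()
def ray(n,u,v):
    K,r,t=cam(n);R=cv2.Rodrigues(r)[0]
    return -R.T@t,R.T@np.linalg.inv(K)@np.array([u,v,1.])
def onz(n,u,v,z):
    c,d=ray(n,u,v);return c+d*(z-c[2])/d[2]
def proj(n,p):
    K,r,t=cam(n);return cv2.projectPoints(np.array(p,float).reshape(-1,3),r,t,K,None)[0].reshape(-1,2)
E
python3 - <<'E'
from h import *
for n in('top','side'):
    cv2.imwrite(f'pics/{n}0.png',ctrl.read_camera(n)); K,r,t=cam(n); print(n,K[0,0],ray(n,320,200))
print(ctrl.sense())
E
```

```text
top 386.2857632111383 (array([371.51947103, 282.22206249, 904.96149255]), array([ 0.18043595,  0.00960898, -0.9835867 ]))
side 465.3360332470625 (array([ 129.51688064, -509.22208155,  706.75007604]), array([ 0.38202754,  0.68851831, -0.61735901]))
{'t': 0.1, 'qpos': array([ 1.09949104e+00,  4.94149987e-01,  1.34605034e+00, -4.53085814e-06,
        1.30251625e+00, -9.55213680e-02]), 'joint_velocities': array([ 0.00169102, -0.00185535, -0.00241165, -0.00074208,  0.00039874,
        0.00064233]), 'tau': array([ 1.05540963e-03, -8.83590388e+01, -3.84566796e+01, -2.27570349e-04,
        5.37872795e-03, -5.87229124e-06]), 'ee_pos': array([229.27766557, 581.16956689, 303.3482247 ]), 'eef_rot': array([-3.14047344e+00, -1.02847888e-04,  2.76580988e+00]), 'force': array([-0.6799705 ,  0.46885743,  0.17877788]), 'ft_torque': array([ 0.00531758, -0.0104861 , -0.02133828]), 'finger_force': 0.0, 'grip_width': 85.53173409258136}
```

View pics/top0.png

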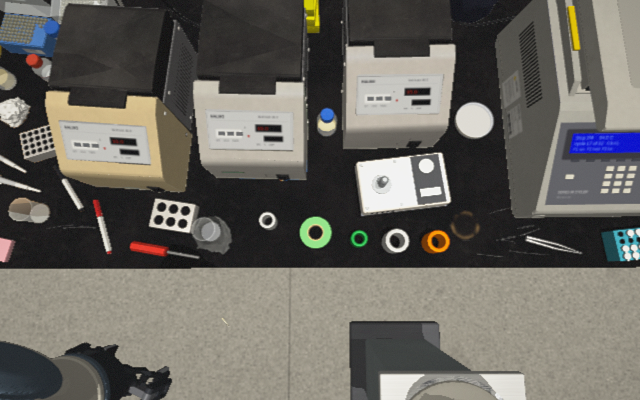

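View pics/side0.png

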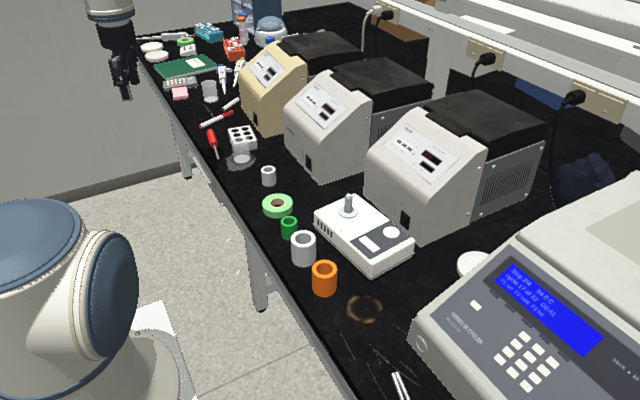

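The target sleeve is the small grey tube at top (268,220). The tape roll is at (315,232), the beaker at (210,233), the spindle near (381,183), the round key at (427,166) and the oblong key at (429,187). Next I measure them.

```bash
python3 - <<'E'
from h import *
im=cv2.imread('pics/top0.png'); si=cv2.imread('pics/side0.png')
def blobs(img,x0,y0,x1,y1,lo,amin,n,z):
    g=cv2.cvtColor(img,cv2.COLOR_BGR2GRAY)[y0:y1,x0:x1]
    m=(g>lo).astype(np.uint8)
    cs,h=cv2.findContours(m,cv2.RETR_CCOMP,cv2.CHAIN_APPROX_NONE)
    for c,hh in zip(cs,h[0]):
        a=cv2.contourArea(c)
        if a<amin: continue
        (cx,cy),r,_=(lambda e:(e[0],e[1],e[2]))(cv2.minAreaRect(c))
        print(n,'hole' if hh[3]>=0 else 'out',round(a),np.round([cx+x0,cy+y0],1),np.round(r,1),np.round(onz(n,cx+x0,cy+y0,z),1))
print('sleeve');blobs(im,250,203,290,238,110,15,'top',42)
print('big');blobs(im,380,222,412,258,110,30,'top',42)
print('keys');blobs(im,413,152,446,206,110,30,'top',59.5)
print('mixer');blobs(im,350,145,460,222,110,2000,'top',55)
a=cv2.resize(im[150:250,255:455],None,fx=4,fy=4,interpolation=cv2.INTER_CUBIC)
b=cv2.resize(si[160:285,250:420],None,fx=4,fy=4,interpolation=cv2.INTER_CUBIC)
cv2.imwrite('pics/a.png',a);cv2.imwrite('pics/b.png',b)
E
```

```text
sleeve
top out 200 [266.8 219.8] [16.3 15.6] [484.8 410.6  42. ]
top hole 82 [267. 220.] [9.9 9.9] [484.2 410.   42. ]
big
top out 422 [396.5 240.5] [23. 23.] [437.8 120.1  42. ]
top hole 184 [396.8 240.2] [15.6 14.8] [438.3 119.6  42. ]
keys
top out 178 [430.2 191.2] [ 9.5 22. ] [546.2  44.5  59.5]
top out 140 [429. 189.] [32. 32.] [551.2  46.9  59.5]
top out 182 [425.8 165.2] [15.6 14.8] [606.1  51.5  59.5]
top out 154 [438.7 169.6] [52.8 24.3] [595.8  22.9  59.5]
mixer
top out 4587 [402.8 183.2] [53.7 90.5] [565.6 104.   55. ]
```

View pics/a.png

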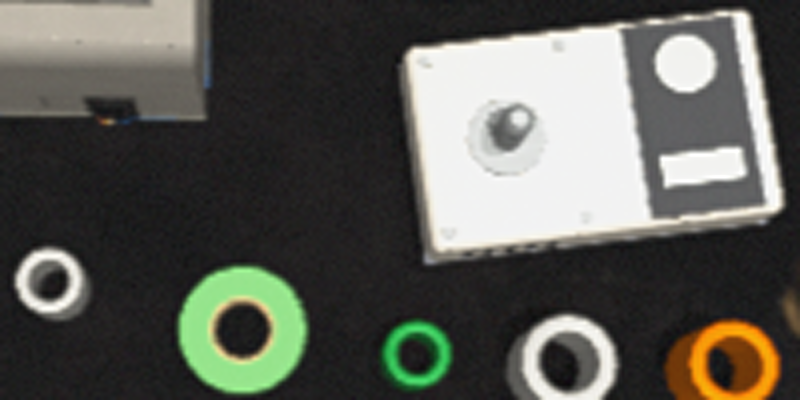

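View pics/b.png

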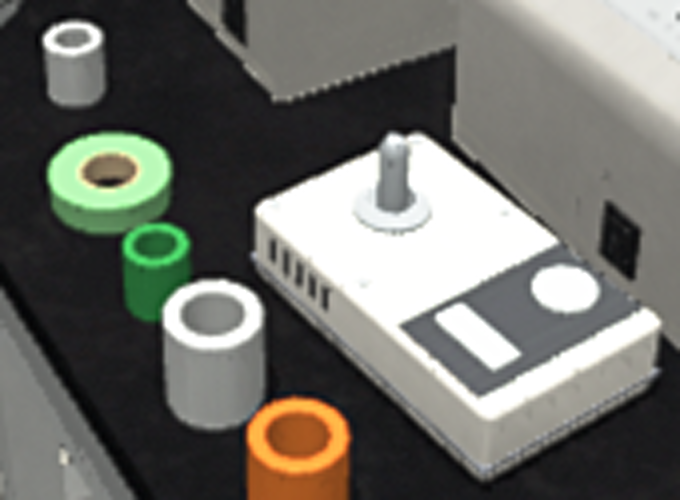

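```bash
cat >> h.py <<'E'
def tri(a,b):
    c1,d1=ray('top',*a);c2,d2=ray('side',*b)
    s=np.linalg.lstsq(np.c_[d1,-d2],c2-c1,rcond=None)[0]
    p,q=c1+s[0]*d1,c2+s[1]*d2
    return (p+q)/2,np.linalg.norm(p-q)
E
python3 - <<'E'
from h import *
np.set_printoptions(precision=1,suppress=True)
A=lambda x,y:(x/4+255-.4,y/4+150-.4)
B=lambda x,y:(x/4+250-.4,y/4+160-.4)
print('tip',onz('top',*A(518,113),103),onz('side',*B(396,137),103),tri(A(518,113),B(396,137)))
print('shoulder',onz('top',*A(507,136),59),onz('side',*B(394,211),59))
print('start',onz('top',*A(686,62),59.5),onz('side',*B(566,289),59.5))
print('stop',onz('top',*A(703,167),59.5),onz('side',*B(479,336),59.5))
print('sleeve',onz('top',*A(50,281),42),onz('side',*B(75,38),42))
print('tape',onz('top',*A(243,330),19),onz('side',*B(108,172),19))
print('deck corners',[onz('top',*A(*p),55)[:2] for p in((405,50),(742,10),(780,208),(430,245))])
print('boxes',onz('top',345,145,0),onz('top',448,150,0),onz('top',300,180,0),onz('top',206,175,0))
print('box top front edge',tri((344,42),(376,137)))
E
```

```text
tip [566.4 153.4 103. ] [566.9 153.1 103. ] (array([566.7, 153.3, 102.8]), np.float64(0.5492524912840806))
shoulder [563.9 152.9  59. ] [562.7 145.4  59. ]
start [606.4  50.7  59.5] [606.8  48.4  59.5]
stop [545.8  44.1  59.5] [547.9  40.9  59.5]
sleeve [484.6 409.8  42. ] [487.9 406.7  42. ]
tape [459.1 301.6  19. ] [459.9 299.1  19. ]
deck corners [array([615. , 208.9]), array([638.3,  16.1]), array([523.3,   1.1]), array([502.7, 196.8])]
boxes [674. 230.   0.] [660.8 -20.7  -0. ] [586.5 339.2   0. ] [599.3 566.    0. ]
box top front edge (array([765.7, 255.7, 174.7]), np.float64(125.42482120248991))
```

>>> {"api": "play_rows", "payload": {
  "plan": [
    {"rz": 0.12},
    {"rz": 0.12},
    {"rz": 0.12},
    {"rz": 0.12},
    {"rz": 0.12},
    {"rz": 0.12},
    {"rz": 0.12},
    {"rz": 0.12},
    {"rz": 0.12},
    {"rz": 0.115},
    {"grip": 1},
    {"grip": 1}
  ]
}}

```text
invalid input
```

>>> {"api": "play_rows", "payload": {
  "plan": [
    {"tx": -0.017,"ty": 0.026,"tz": 0.01},
    {"tx": -0.017,"ty": 0.026,"tz": 0.01},
    {"tx": -0.017,"ty": 0.026,"tz": 0.01},
    {"tx": -0.017,"ty": 0.026,"tz": 0.01},
    {"tx": -0.017,"ty": 0.026,"tz": 0.01},
    {"tx": -0.017,"ty": 0.026,"tz": 0.01},
    {"tx": -0.017,"ty": 0.026,"tz": 0.01},
    {"tx": -0.017,"ty": 0.026,"tz": 0.01},
    {"tx": -0.017,"ty": 0.026,"tz": 0.01},
    {"tx": -0.019,"ty": 0.022,"tz": 0.01},
    {"grip": 1},
    {"grip": 1}
  ]
}}

```text
invalid input
```

```bash
python3 - <<'E'
from h import *
s=ctrl.sense();print(s['t'],s['ee_pos'],s['eef_rot'],s['qpos'])
t=ctrl.read_camera('top')[150:300,200:350];d=ctrl.read_camera('side')[130:230,200:350]
cv2.imwrite('pics/c.png',np.hstack([cv2.resize(t,(400,400)),cv2.resize(cv2.copyMakeBorder(d,0,50,0,0,0),(400,400))]))
E
```

```text
0.1 [229.27766557 581.16956689 303.3482247 ] [-3.14047344e+00 -1.02847888e-04  2.76580988e+00] [ 1.09949104e+00  4.94149987e-01  1.34605034e+00 -4.53085814e-06
  1.30251625e+00 -9.55213680e-02]
```

View pics/c.png

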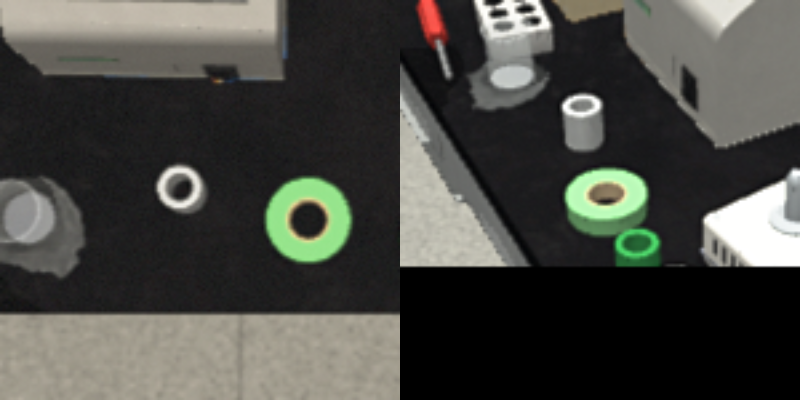

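The calls were refused and nothing moved. The picture shows the sleeve at (267,220) again, with the arm out of view. I'll give every key in each row.

>>> {"api": "play_rows", "payload": {
  "plan": [
    {"grip": 1,"tx": 0,"ty": 0,"tz": 0,"rx": 0,"ry": 0,"rz": 0.12},
    {"grip": 1,"tx": 0,"ty": 0,"tz": 0,"rx": 0,"ry": 0,"rz": 0.12},
    {"grip": 1,"tx": 0,"ty": 0,"tz": 0,"rx": 0,"ry": 0,"rz": 0.12},
    {"grip": 1,"tx": 0,"ty": 0,"tz": 0,"rx": 0,"ry": 0,"rz": 0.12},
    {"grip": 1,"tx": 0,"ty": 0,"tz": 0,"rx": 0,"ry": 0,"rz": 0.12},
    {"grip": 1,"tx": 0,"ty": 0,"tz": 0,"rx": 0,"ry": 0,"rz": 0.12},
    {"grip": 1,"tx": 0,"ty": 0,"tz": 0,"rx": 0,"ry": 0,"rz": 0.12},
    {"grip": 1,"tx": 0,"ty": 0,"tz": 0,"rx": 0,"ry": 0,"rz": 0.12},
    {"grip": 1,"tx": 0,"ty": 0,"tz": 0,"rx": 0,"ry": 0,"rz": 0.12},
    {"grip": 1,"tx": 0,"ty": 0,"tz": 0,"rx": 0,"ry": 0,"rz": 0.115},
    {"grip": 1,"tx": 0,"ty": 0,"tz": 0,"rx": 0,"ry": 0,"rz": 0}
  ]
}}

```text
t: 1.12
ee_pos: [229.3, 581.3, 303.7]
eef_rot: [-3.141, 0.0, 1.565]
force: [-0.4, 0.7, -0.8]
grip_width: 85.2
finger_force: 0.0
```

>>> {"api": "play_rows", "payload": {
  "plan": [
    {"grip": 1,"tx": -0.017,"ty": 0.026,"tz": 0.01,"rx": 0,"ry": 0,"rz": 0},
    {"grip": 1,"tx": -0.017,"ty": 0.026,"tz": 0.01,"rx": 0,"ry": 0,"rz": 0},
    {"grip": 1,"tx": -0.017,"ty": 0.026,"tz": 0.01,"rx": 0,"ry": 0,"rz": 0},
    {"grip": 1,"tx": -0.017,"ty": 0.026,"tz": 0.01,"rx": 0,"ry": 0,"rz": 0},
    {"grip": 1,"tx": -0.017,"ty": 0.026,"tz": 0.01,"rx": 0,"ry": 0,"rz": 0},
    {"grip": 1,"tx": -0.017,"ty": 0.026,"tz": 0.01,"rx": 0,"ry": 0,"rz": 0},
    {"grip": 1,"tx": -0.017,"ty": 0.026,"tz": 0.01,"rx": 0,"ry": 0,"rz": 0},
    {"grip": 1,"tx": -0.017,"ty": 0.026,"tz": 0.01,"rx": 0,"ry": 0,"rz": 0},
    {"grip": 1,"tx": -0.017,"ty": 0.026,"tz": 0.01,"rx": 0,"ry": 0,"rz": 0},
    {"grip": 1,"tx": -0.019,"ty": 0.022,"tz": 0.01,"rx": 0,"ry": 0,"rz": 0},
    {"grip": 1,"tx": 0,"ty": 0,"tz": 0,"rx": 0,"ry": 0,"rz": 0},
    {"grip": 1,"tx": 0,"ty": 0,"tz": 0,"rx": 0,"ry": 0,"rz": 0}
  ]
}}

```text
t: 2.12
ee_pos: [486.2, 408.2, 203.1]
eef_rot: [-3.14, 0.001, 1.572]
force: [-0.8, 1.0, -1.1]
grip_width: 85.3
finger_force: 0.0
```

>>> {"api": "play_rows", "payload": {
  "plan": [
    {"grip": 1,"tx": 0.001,"ty": -0.001,"tz": 0.02,"rx": 0,"ry": 0,"rz": 0},
    {"grip": 1,"tx": 0,"ty": 0,"tz": 0.02,"rx": 0,"ry": 0,"rz": 0},
    {"grip": 1,"tx": 0,"ty": 0,"tz": 0.02,"rx": 0,"ry": 0,"rz": 0},
    {"grip": 1,"tx": 0,"ty": 0,"tz": 0.02,"rx": 0,"ry": 0,"rz": 0},
    {"grip": 1,"tx": 0,"ty": 0,"tz": 0.015,"rx": 0,"ry": 0,"rz": 0},
    {"grip": 1,"tx": 0,"ty": 0,"tz": 0.012,"rx": 0,"ry": 0,"rz": 0},
    {"grip": 1,"tx": 0,"ty": 0,"tz": 0.008,"rx": 0,"ry": 0,"rz": 0},
    {"grip": 1,"tx": 0,"ty": 0,"tz": 0,"rx": 0,"ry": 0,"rz": 0},
    {"grip": 1,"tx": 0,"ty": 0,"tz": 0,"rx": 0,"ry": 0,"rz": 0}
  ]
}}

```text
t: 2.87
ee_pos: [484.3, 410.7, 89.2]
eef_rot: [3.142, -0.0, 1.572]
force: [0.5, -0.4, 0.1]
grip_width: 85.4
finger_force: 0.0
```

```bash
python3 - <<'E'
from h import *
t=ctrl.read_camera('top')[150:300,200:350];d=ctrl.read_camera('side')[120:220,190:340]
cv2.imwrite('pics/d.png',np.hstack([cv2.resize(t,(400,400)),cv2.resize(cv2.copyMakeBorder(d,0,50,0,0,0),(400,400))]))
E
```

```text
(no output)
```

View pics/d.png

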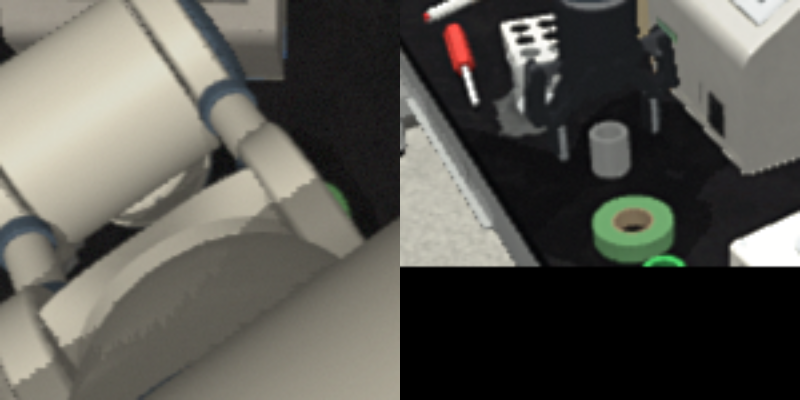

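The sleeve (side crop at (609,150)) stands midway between the two fingertips at (563,155) and (655,130). I'll go slightly lower and close.

>>> {"api": "play_rows", "payload": {
  "plan": [
    {"grip": 1,"tx": -0.001,"ty": 0.001,"tz": 0.003,"rx": 0,"ry": 0,"rz": 0},
    {"grip": 0,"tx": 0,"ty": 0,"tz": 0,"rx": 0,"ry": 0,"rz": 0},
    {"grip": 0,"tx": 0,"ty": 0,"tz": 0,"rx": 0,"ry": 0,"rz": 0},
    {"grip": 0,"tx": 0,"ty": 0,"tz": 0,"rx": 0,"ry": 0,"rz": 0},
    {"grip": 0,"tx": 0,"ty": 0,"tz": 0,"rx": 0,"ry": 0,"rz": 0},
    {"grip": 0,"tx": 0,"ty": 0,"tz": 0,"rx": 0,"ry": 0,"rz": 0},
    {"grip": 0,"tx": 0,"ty": 0,"tz": 0,"rx": 0,"ry": 0,"rz": 0},
    {"grip": 0,"tx": 0,"ty": 0,"tz": 0,"rx": 0,"ry": 0,"rz": 0},
    {"grip": 0,"tx": 0,"ty": 0,"tz": 0,"rx": 0,"ry": 0,"rz": 0},
    {"grip": 0,"tx": 0,"ty": 0,"tz": 0,"rx": 0,"ry": 0,"rz": 0},
    {"grip": 0,"tx": 0,"ty": 0,"tz": 0,"rx": 0,"ry": 0,"rz": 0},
    {"grip": 0,"tx": 0,"ty": 0,"tz": 0,"rx": 0,"ry": 0,"rz": 0}
  ]
}}

```text
t: 3.97
ee_pos: [485.5, 409.5, 86.4]
eef_rot: [3.141, -0.0, 1.571]
force: [-1.8, -1.1, 7.1]
grip_width: 35.4
finger_force: 59.5
```

>>> {"api": "play_rows", "payload": {
  "plan": [
    {"grip": 0,"tx": 0,"ty": 0,"tz": -0.008,"rx": 0,"ry": 0,"rz": 0},
    {"grip": 0,"tx": 0,"ty": 0,"tz": -0.015,"rx": 0,"ry": 0,"rz": 0},
    {"grip": 0,"tx": 0,"ty": 0,"tz": -0.02,"rx": 0,"ry": 0,"rz": 0},
    {"grip": 0,"tx": 0,"ty": 0,"tz": -0.02,"rx": 0,"ry": 0,"rz": 0},
    {"grip": 0,"tx": 0,"ty": 0,"tz": -0.02,"rx": 0,"ry": 0,"rz": 0},
    {"grip": 0,"tx": 0,"ty": 0,"tz": -0.02,"rx": 0,"ry": 0,"rz": 0},
    {"grip": 0,"tx": 0,"ty": 0,"tz": -0.015,"rx": 0,"ry": 0,"rz": 0},
    {"grip": 0,"tx": 0,"ty": 0,"tz": -0.007,"rx": 0,"ry": 0,"rz": 0},
    {"grip": 0,"tx": 0,"ty": 0,"tz": 0,"rx": 0,"ry": 0,"rz": 0}
  ]
}}

```text
t: 4.72
ee_pos: [485.8, 409.7, 212.7]
eef_rot: [3.139, -0.002, 1.571]
force: [0.0, 0.2, -1.8]
grip_width: 35.6
finger_force: 60.0
```

>>> {"api": "play_rows", "payload": {
  "plan": [
    {"grip": 0,"tx": -0.015,"ty": 0.005,"tz": 0,"rx": 0,"ry": 0,"rz": 0},
    {"grip": 0,"tx": -0.025,"ty": 0.008,"tz": 0,"rx": 0,"ry": 0,"rz": 0},
    {"grip": 0,"tx": -0.027,"ty": 0.008,"tz": 0,"rx": 0,"ry": 0,"rz": 0},
    {"grip": 0,"tx": -0.027,"ty": 0.008,"tz": 0,"rx": 0,"ry": 0,"rz": 0},
    {"grip": 0,"tx": -0.027,"ty": 0.008,"tz": 0,"rx": 0,"ry": 0,"rz": 0},
    {"grip": 0,"tx": -0.027,"ty": 0.008,"tz": 0,"rx": 0,"ry": 0,"rz": 0},
    {"grip": 0,"tx": -0.027,"ty": 0.008,"tz": 0,"rx": 0,"ry": 0,"rz": 0},
    {"grip": 0,"tx": -0.027,"ty": 0.008,"tz": 0,"rx": 0,"ry": 0,"rz": 0},
    {"grip": 0,"tx": -0.027,"ty": 0.008,"tz": 0,"rx": 0,"ry": 0,"rz": 0},
    {"grip": 0,"tx": -0.02,"ty": 0.008,"tz": 0,"rx": 0,"ry": 0,"rz": 0},
    {"grip": 0,"tx": -0.0075,"ty": 0.0035,"tz": 0,"rx": 0,"ry": 0,"rz": 0},
    {"grip": 0,"tx": 0,"ty": 0,"tz": 0,"rx": 0,"ry": 0,"rz": 0}
  ]
}}

```text
t: 5.72
ee_pos: [566.1, 150.8, 209.9]
eef_rot: [-3.14, 0.0, 1.568]
force: [-0.3, -1.0, -0.8]
grip_width: 35.9
finger_force: 59.9
```

```bash
python3 - <<'E'
from h import *
s=ctrl.sense();print(s['t'],s['ee_pos'],s['eef_rot'],s['grip_width'],s['finger_force'])
d=ctrl.read_camera('side');cv2.imwrite('pics/side_e.png',d)
t=ctrl.read_camera('top');cv2.imwrite('pics/top_e.png',t)
cv2.imwrite('pics/e.png',cv2.resize(d[130:280,280:430],None,fx=4,fy=4,interpolation=cv2.INTER_CUBIC))
E
```

```text
5.7167 [566.12077566 150.82386704 209.89295544] [-3.14022428e+00  4.85068609e-04  1.56845720e+00] 35.874820198497055 59.94303211569786
```

View pics/e.png

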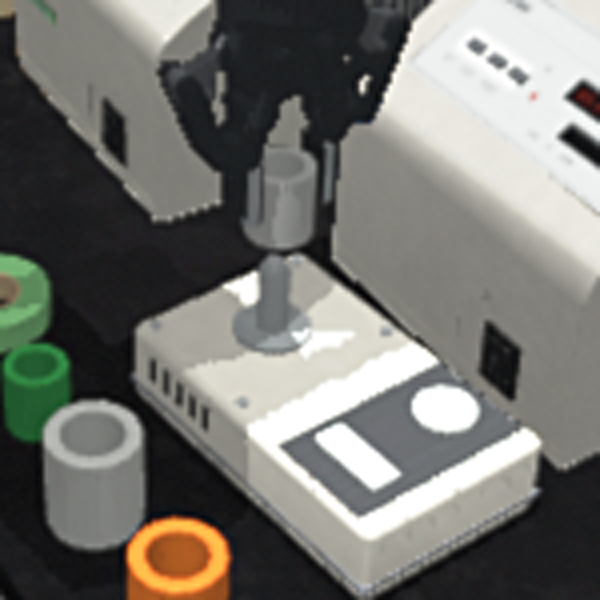

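The held sleeve hangs above the spindle. Its top rim is at crop (289,162), its bottom is around (278,235), and the spindle tip is at (275,258). It seems slightly tilted, so I'll quantify that.

```bash
python3 - <<'E'
from h import *
np.set_printoptions(precision=0,suppress=True)
C=lambda p:((proj('side',p)+.4)-[280,130])*4
th=np.linspace(0,2*np.pi,60)
for z in(124,166):
    c=np.array([566.1,150.8,z]);e=C(c+np.c_[18.5*np.cos(th),18.5*np.sin(th),0*th])
    print(z,C(c),'ext',e.min(0),e.max(0))
print('tip',C([566,153,104]),'shoulder',C([565.5,153,59]))
print('dpx/dx,dy,dz 10mm',C([576,151,124])-C([566,151,124]),C([566,161,124])-C([566,151,124]),C([566,151,134])-C([566,151,124]))
d=cv2.imread('pics/side_e.png')[160:200,330:370]; t=cv2.imread('pics/top_e.png')[130:200,350:420]
cv2.imwrite('pics/f.png',np.hstack([cv2.resize(d,(560,560),interpolation=cv2.INTER_CUBIC)]))
E
```

```text
124 [[278. 228.]] ext [243. 208.] [314. 249.]
166 [[282. 162.]] ext [245. 142.] [318. 183.]
tip [[275. 256.]] shoulder [[271. 322.]]
dpx/dx,dy,dz 10mm [[16. -5.]] [[-10. -10.]] [[  1. -15.]]
```

View pics/f.png

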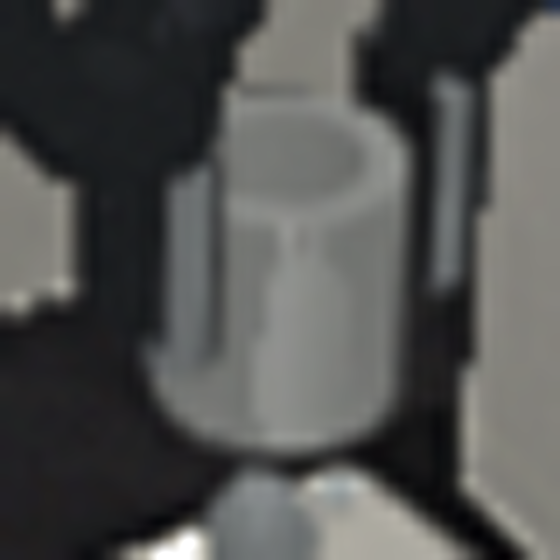

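The bottom outline matches an upright sleeve centred at (566,151), and the apparent tilt is just the finger hiding the left edge. I'll correct y by 1 mm and go down to just over the shoulder.

>>> {"api": "play_rows", "payload": {
  "plan": [
    {"grip": 0,"tx": 0.001,"ty": 0,"tz": 0.01,"rx": 0,"ry": 0,"rz": 0},
    {"grip": 0,"tx": 0,"ty": 0,"tz": 0.006,"rx": 0,"ry": 0,"rz": 0},
    {"grip": 0,"tx": 0,"ty": 0,"tz": 0.006,"rx": 0,"ry": 0,"rz": 0},
    {"grip": 0,"tx": 0,"ty": 0,"tz": 0.006,"rx": 0,"ry": 0,"rz": 0},
    {"grip": 0,"tx": 0,"ty": 0,"tz": 0.006,"rx": 0,"ry": 0,"rz": 0},
    {"grip": 0,"tx": 0,"ty": 0,"tz": 0,"rx": 0,"ry": 0,"rz": 0},
    {"grip": 0,"tx": 0,"ty": 0,"tz": 0,"rx": 0,"ry": 0,"rz": 0}
  ]
}}

```text
t: 6.4
ee_pos: [565.7, 154.0, 176.4]
eef_rot: [-3.141, 0.0, 1.571]
force: [-0.3, -0.3, -1.3]
grip_width: 35.4
finger_force: 60.0
```

>>> {"api": "play_rows", "payload": {
  "plan": [
    {"grip": 0,"tx": -0.001,"ty": 0,"tz": 0.005,"rx": 0,"ry": 0,"rz": 0},
    {"grip": 0,"tx": 0,"ty": 0,"tz": 0.005,"rx": 0,"ry": 0,"rz": 0},
    {"grip": 0,"tx": 0,"ty": 0,"tz": 0.005,"rx": 0,"ry": 0,"rz": 0},
    {"grip": 0,"tx": 0,"ty": 0,"tz": 0.005,"rx": 0,"ry": 0,"rz": 0},
    {"grip": 0,"tx": 0,"ty": 0,"tz": 0.005,"rx": 0,"ry": 0,"rz": 0},
    {"grip": 0,"tx": 0,"ty": 0,"tz": 0.003,"rx": 0,"ry": 0,"rz": 0},
    {"grip": 0,"tx": 0,"ty": 0,"tz": 0.001,"rx": 0,"ry": 0,"rz": 0},
    {"grip": 0,"tx": 0,"ty": 0,"tz": 0.0,"rx": 0,"ry": 0,"rz": 0},
    {"grip": 0,"tx": 0,"ty": 0,"tz": 0,"rx": 0,"ry": 0,"rz": 0}
  ]
}}

```text
t: 7.15
ee_pos: [566.0, 152.9, 147.9]
eef_rot: [3.141, -0.0, 1.571]
force: [1.3, 0.1, -0.6]
grip_width: 35.6
finger_force: 60.0
```

Force-free all the way. I'll lower the last 2 mm in small steps, then open.

>>> {"api": "play_rows", "payload": {
  "plan": [
    {"grip": 0,"tx": 0,"ty": 0,"tz": 0.001,"rx": 0,"ry": 0,"rz": 0},
    {"grip": 0,"tx": 0,"ty": 0,"tz": 0.001,"rx": 0,"ry": 0,"rz": 0},
    {"grip": 0,"tx": 0,"ty": 0,"tz": 0,"rx": 0,"ry": 0,"rz": 0},
    {"grip": 0,"tx": 0,"ty": 0,"tz": 0,"rx": 0,"ry": 0,"rz": 0}
  ]
}}

```text
t: 7.48
ee_pos: [565.9, 152.9, 145.9]
eef_rot: [-3.142, 0.0, 1.571]
force: [0.2, -0.5, -0.3]
grip_width: 35.8
finger_force: 60.0
```

>>> {"api": "play_rows", "payload": {
  "plan": [
    {"grip": 1,"tx": 0,"ty": 0,"tz": 0,"rx": 0,"ry": 0,"rz": 0},
    {"grip": 1,"tx": 0,"ty": 0,"tz": 0,"rx": 0,"ry": 0,"rz": 0},
    {"grip": 1,"tx": 0,"ty": 0,"tz": 0,"rx": 0,"ry": 0,"rz": 0},
    {"grip": 1,"tx": 0,"ty": 0,"tz": 0,"rx": 0,"ry": 0,"rz": 0},
    {"grip": 1,"tx": 0,"ty": 0,"tz": 0,"rx": 0,"ry": 0,"rz": 0},
    {"grip": 1,"tx": 0,"ty": 0,"tz": 0,"rx": 0,"ry": 0,"rz": 0},
    {"grip": 1,"tx": 0,"ty": 0,"tz": 0,"rx": 0,"ry": 0,"rz": 0},
    {"grip": 1,"tx": 0,"ty": 0,"tz": 0,"rx": 0,"ry": 0,"rz": 0},
    {"grip": 1,"tx": 0,"ty": 0,"tz": 0,"rx": 0,"ry": 0,"rz": 0},
    {"grip": 1,"tx": 0,"ty": 0,"tz": 0,"rx": 0,"ry": 0,"rz": 0}
  ]
}}

```text
t: 8.32
ee_pos: [565.9, 152.9, 145.9]
eef_rot: [-3.142, 0.0, 1.571]
force: [-0.1, -0.3, 0.5]
grip_width: 84.9
finger_force: 0.0
```

>>> {"api": "play_rows", "payload": {
  "plan": [
    {"grip": 1,"tx": 0,"ty": 0,"tz": -0.01,"rx": 0,"ry": 0,"rz": 0},
    {"grip": 1,"tx": 0,"ty": 0,"tz": -0.015,"rx": 0,"ry": 0,"rz": 0},
    {"grip": 1,"tx": 0,"ty": 0,"tz": -0.02,"rx": 0,"ry": 0,"rz": 0},
    {"grip": 1,"tx": 0,"ty": 0,"tz": -0.02,"rx": 0,"ry": 0,"rz": 0},
    {"grip": 1,"tx": 0,"ty": 0,"tz": -0.01,"rx": 0,"ry": 0,"rz": 0},
    {"grip": 0,"tx": -0.03,"ty": 0.008,"tz": 0,"rx": 0,"ry": 0,"rz": 0},
    {"grip": 0,"tx": -0.03,"ty": 0.011,"tz": 0,"rx": 0,"ry": 0,"rz": 0},
    {"grip": 0,"tx": -0.03,"ty": 0.011,"tz": 0,"rx": 0,"ry": 0,"rz": 0},
    {"grip": 0,"tx": -0.013,"ty": 0.01,"tz": 0,"rx": 0,"ry": 0,"rz": 0},
    {"grip": 0,"tx": 0,"ty": 0,"tz": 0,"rx": 0,"ry": 0,"rz": 0},
    {"grip": 0,"tx": 0,"ty": 0,"tz": 0,"rx": 0,"ry": 0,"rz": 0},
    {"grip": 0,"tx": 0,"ty": 0,"tz": 0,"rx": 0,"ry": 0,"rz": 0}
  ]
}}

```text
t: 9.32
ee_pos: [605.5, 50.5, 220.8]
eef_rot: [-3.141, -0.0, 1.571]
force: [-1.7, 0.6, -0.2]
grip_width: 0.8
finger_force: 0.0
```

```bash
python3 - <<'E'
from h import *
s=ctrl.sense();print(s['t'],s['ee_pos'],s['eef_rot'],s['grip_width'],s['force'])
C=lambda p:((proj('side',p)+.4)-[280,130])*4
print('expect sleeve top',C([566,153,101]),'key',C([606.5,50,59.5]),'tips',C(s['ee_pos']-[0,0,73]))
d=ctrl.read_camera('side')
cv2.imwrite('pics/g.png',cv2.resize(d[130:280,280:430],None,fx=4,fy=4,interpolation=cv2.INTER_CUBIC))
E
```

```text
9.3167 [605.5078692   50.49497257 220.76198993] [-3.14092471e+00 -2.74372500e-04  1.57085028e+00] 0.8169486432839048 [-1.73793011  0.5574727  -0.16104221]
expect sleeve top [[274.54859715 260.59954985]] key [[443.71998617 407.31163988]] tips [[457.68861052 272.37710247]]
```

View pics/g.png

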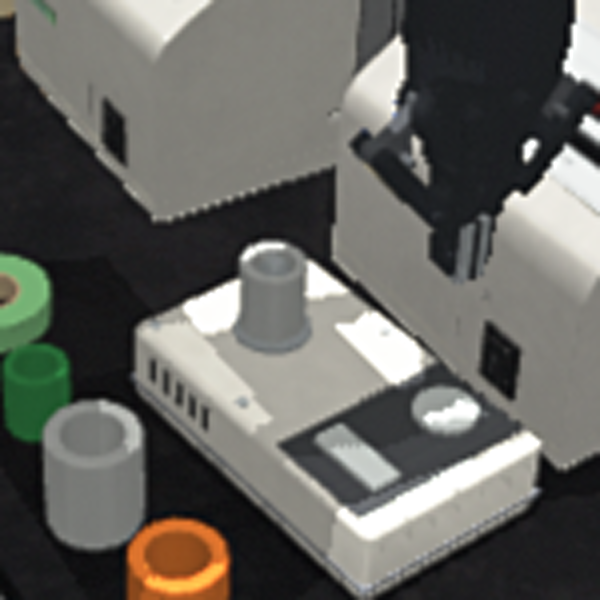

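The sleeve sits on the shoulder with its top rim at (274,262), as expected. The round key is at (446,411) with the closed fingertips above it. Descending to just over the key.

>>> {"api": "play_rows", "payload": {
  "plan": [
    {"grip": 0,"tx": -0.0005,"ty": 0.001,"tz": 0.015,"rx": 0,"ry": 0,"rz": 0},
    {"grip": 0,"tx": 0,"ty": 0,"tz": 0.02,"rx": 0,"ry": 0,"rz": 0},
    {"grip": 0,"tx": 0,"ty": 0,"tz": 0.02,"rx": 0,"ry": 0,"rz": 0},
    {"grip": 0,"tx": 0,"ty": 0,"tz": 0.015,"rx": 0,"ry": 0,"rz": 0},
    {"grip": 0,"tx": 0,"ty": 0,"tz": 0.01,"rx": 0,"ry": 0,"rz": 0},
    {"grip": 0,"tx": 0,"ty": 0,"tz": 0.004,"rx": 0,"ry": 0,"rz": 0},
    {"grip": 0,"tx": 0,"ty": 0,"tz": 0.001,"rx": 0,"ry": 0,"rz": 0},
    {"grip": 0,"tx": 0,"ty": 0,"tz": 0,"rx": 0,"ry": 0,"rz": 0},
    {"grip": 0,"tx": 0,"ty": 0,"tz": 0,"rx": 0,"ry": 0,"rz": 0}
  ]
}}

```text
t: 10.12
ee_pos: [607.3, 49.5, 136.7]
eef_rot: [3.14, 0.0, 1.571]
force: [-0.8, -0.4, -0.1]
grip_width: -0.1
finger_force: 0.0
```

>>> {"api": "play_rows", "payload": {
  "plan": [
    {"grip": 0,"tx": 0,"ty": 0,"tz": 0.001,"rx": 0,"ry": 0,"rz": 0},
    {"grip": 0,"tx": 0,"ty": 0,"tz": 0.001,"rx": 0,"ry": 0,"rz": 0},
    {"grip": 0,"tx": 0,"ty": 0,"tz": 0.0005,"rx": 0,"ry": 0,"rz": 0},
    {"grip": 0,"tx": 0,"ty": 0,"tz": 0,"rx": 0,"ry": 0,"rz": 0}
  ]
}}

```text
t: 10.45
ee_pos: [606.9, 49.3, 133.5]
eef_rot: [3.141, 0.0, 1.571]
force: [0.2, -0.4, 0.3]
grip_width: -0.2
finger_force: 0.0
```

>>> {"api": "play_rows", "payload": {
  "plan": [
    {"grip": 0,"tx": 0,"ty": 0,"tz": 0.001,"rx": 0,"ry": 0,"rz": 0},
    {"grip": 0,"tx": 0,"ty": 0,"tz": 0.0005,"rx": 0,"ry": 0,"rz": 0}
  ]
}}

```text
t: 10.62
ee_pos: [606.9, 49.4, 131.9]
eef_rot: [3.141, 0.0, 1.571]
force: [-0.4, 0.2, 3.3]
grip_width: 0.0
finger_force: 1.5
```

>>> {"api": "play_rows", "payload": {
  "plan": [
    {"grip": 0,"tx": 0,"ty": 0,"tz": 0.0005,"rx": 0,"ry": 0,"rz": 0}
  ]
}}

```text
t: 10.7
ee_pos: [607.0, 49.3, 131.5]
eef_rot: [3.141, 0.0, 1.571]
force: [-1.0, -0.6, 4.4]
grip_width: 0.4
finger_force: 2.2
```

>>> {"api": "play_rows", "payload": {
  "plan": [
    {"grip": 0,"tx": 0,"ty": 0,"tz": 0.0005,"rx": 0,"ry": 0,"rz": 0}
  ]
}}

```text
t: 10.78
ee_pos: [606.9, 49.4, 131.0]
eef_rot: [3.141, 0.0, 1.571]
force: [-1.4, 0.7, 6.2]
grip_width: 0.2
finger_force: 2.9
```

>>> {"api": "play_rows", "payload": {
  "plan": [
    {"grip": 0,"tx": 0,"ty": 0,"tz": 0.0009,"rx": 0,"ry": 0,"rz": 0},
    {"grip": 0,"tx": 0,"ty": 0,"tz": 0,"rx": 0,"ry": 0,"rz": 0}
  ]
}}

```text
t: 10.95
ee_pos: [607.0, 49.4, 130.2]
eef_rot: [3.141, 0.0, 1.571]
force: [-2.4, -0.2, 8.4]
grip_width: 0.1
finger_force: 4.3
```

>>> {"api": "play_rows", "payload": {
  "plan": [
    {"grip": 0,"tx": 0,"ty": 0,"tz": 0.0003,"rx": 0,"ry": 0,"rz": 0},
    {"grip": 0,"tx": 0,"ty": 0,"tz": 0,"rx": 0,"ry": 0,"rz": 0},
    {"grip": 0,"tx": 0,"ty": 0,"tz": 0,"rx": 0,"ry": 0,"rz": 0},
    {"grip": 0,"tx": 0,"ty": 0,"tz": 0,"rx": 0,"ry": 0,"rz": 0},
    {"grip": 0,"tx": 0,"ty": 0,"tz": 0,"rx": 0,"ry": 0,"rz": 0},
    {"grip": 0,"tx": 0,"ty": 0,"tz": 0,"rx": 0,"ry": 0,"rz": 0},
    {"grip": 0,"tx": 0,"ty": 0,"tz": 0,"rx": 0,"ry": 0,"rz": 0},
    {"grip": 0,"tx": 0,"ty": 0,"tz": 0,"rx": 0,"ry": 0,"rz": 0},
    {"grip": 0,"tx": 0,"ty": 0,"tz": 0,"rx": 0,"ry": 0,"rz": 0},
    {"grip": 0,"tx": 0,"ty": 0,"tz": 0,"rx": 0,"ry": 0,"rz": 0}
  ]
}}

```text
t: 11.78
ee_pos: [606.9, 49.4, 130.1]
eef_rot: [3.141, 0.0, 1.571]
force: [-2.3, 0.2, 10.1]
grip_width: 0.2
finger_force: 4.9
```

>>> {"api": "play_rows", "payload": {
  "plan": [
    {"grip": 0,"tx": 0,"ty": 0,"tz": -0.01,"rx": 0,"ry": 0,"rz": 0},
    {"grip": 0,"tx": 0,"ty": 0,"tz": -0.02,"rx": 0,"ry": 0,"rz": 0},
    {"grip": 0,"tx": 0,"ty": 0,"tz": -0.02,"rx": 0,"ry": 0,"rz": 0},
    {"grip": 0,"tx": 0,"ty": 0,"tz": -0.02,"rx": 0,"ry": 0,"rz": 0},
    {"grip": 0,"tx": 0,"ty": 0,"tz": -0.02,"rx": 0,"ry": 0,"rz": 0},
    {"grip": 0,"tx": 0,"ty": 0,"tz": -0.01,"rx": 0,"ry": 0,"rz": 0},
    {"grip": 0,"tx": 0,"ty": 0,"tz": 0,"rx": 0,"ry": 0,"rz": 0},
    {"grip": 0,"tx": 0,"ty": 0,"tz": 0,"rx": 0,"ry": 0,"rz": 0}
  ]
}}

```text
t: 12.45
ee_pos: [606.8, 49.4, 229.7]
eef_rot: [3.141, 0.0, 1.571]
force: [0.0, -0.4, -0.3]
grip_width: -0.2
finger_force: 0.0
```

```bash
python3 - <<'E'
from h import *
d=ctrl.read_camera('side')
cv2.imwrite('pics/h.png',cv2.resize(d[100:285,200:430],None,fx=3,fy=3))
E
```

```text
(no output)
```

View pics/h.png

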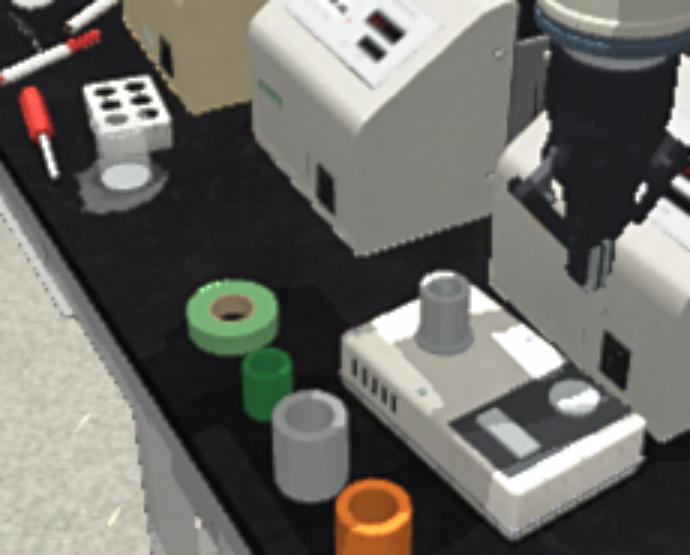

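The sleeve is seated at (444,310), the tape roll (232,315) and beaker (125,175) haven't moved, and the gripper is clear of everything. Handing in.

```bash
python3 -c "
from workcell import ctrl
print(ctrl.close_job())"
```

```text
the job is handed in; nothing more can be done
None
```

The sleeve is fully down on the spindle and released; the start key was then held at about 6–10 N for one second and let go, the stop key was not pressed, the tape roll and beaker were left in place, and the job was handed in at about 12.5 s (no verdict was returned).

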